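Slide the frog board off the stack into its storage slot

ROBOT

A 6-joint arm with a two-finger parallel gripper is mounted at the origin on the work surface. World frame = base frame: x ahead of the robot, y to its left, z up, the work surface at z = 0. Lengths are in m, angles in degrees, forces in N, time in s.
With the tool pointing down it reaches from about 0.375 to 0.9 m from the base axis. Payload 3.1 kg.
Tool frame: the origin (TCP) lies on the centre line of the jaws, within the pads' length; the fingertips stand 25 mm ahead of it and the grasp point (between the pads) lies 6 mm ahead of it; z points along the fingers, y is the line along which they close (so a half turn about z gives the same grasp; the last joint's range is limited). The gripper opens to 87 mm and grips with 3 to 60 N. Pads are 19 mm wide; open, the fingers measure 117 mm over their backs; the gripper's body (75 mm by 190 mm) begins 51 mm behind the grasp point.
Start: joints at [-85.8, 30.224, 82.088, -0, 67.689, -10.227], TCP at [0.156, -0.605, 0.248] pointing down, gripper open.
Joint ranges: [-176.69, 176.69], [-43.24, 126.21], [12.49, 139.97], [-82, 262], [0, 151.66], [-163.58, 163.58]. Speed limits (degrees/s): [159.86, 159.86, 180, 180, 180, 180].

INTERFACE

Orientations are given as a 3x3 rotation matrix whose columns are the frame's x, y, z axes.
In Python, from rig import bot, cams, models gives the robot as it stands. The module is installed in compiled form; this text tells all that it offers.
- The arm moves only by the shell command python3 -m handwheel 'ROWS' [OPENING]. ROWS is JSON, a list of rows, each a list of 6 numbers: the shift along the world's x, y, z each as a share of 1 m, from -1 to 1, then the turn, a rotation vector about the world's x, y, z each as a share of 2 rad, from -1 to 1. In form: [[dx, dy, dz, wx, wy, wz], ...]. A call has exactly 8 rows; each row is the pose to reach, as a shift and turn from the pose commanded when the call began; what a row does not reach only later rows make up. A row lasts 1/12 s, in which the tool goes at most 41.7 mm and 7.16 degrees, less where a joint would pass 70% of its speed; a pose out of reach is approached as far as the arm can. A call with a number of a shift or a turn outside -1 to 1 is refused whole. A call with a gripper value outside its range is refused whole. OPENING is the opening, from -1 (shut) to 1 (fully open), so that 0 is half open, set as the call begins (- or left out, the last holds). The fingers move at their own pace and stop on an object; the grip force is fixed at half the most. Time passes only in rows, so rows that repeat a pose let the fingers close, or fill a call up. It gives the time, the measured TCP pose, the force, the opening and the grip force at its end, in the units of the state.
- bot.read_state(): the state, without advancing time (a new reading comes with each control period).
- cams.capture(name): name is "side" or "top" or "wrist"; returns (picture, depth): 400x640x3 uint8, blue, green, red; 400x640 float32, m along the optical axis (not along the pixel's ray), 0 where there is no reading.
- cams.calibration(name): a dict with "mtx" (3x3 intrinsics, pixels), "R" (3x3) and "t" (3): a world point X has camera coordinates R X + t; the wrist camera has in their place "tool_from_camera" (4x4, takes a point from camera to tool coordinates, whose origin is the TCP and whose axes are the flange's). Camera axes: x right, y down, z forward; pixel columns grow to the right and rows downward; lengths in m; the calibration is good to about 2 mm. A picture is of the moment at which its call begins: read the wrist's pose just before it. calibration takes no time and is no camera call.
- bot.hand_in(): hands the job in; it is judged then, once.
Trained networks look in the newest picture that a camera, given by its name, has taken for a name from the list of things; names that differ only in an ending like _2 or _b are one class to them, and where a whole thing is asked for, a point or a joint stands for the part that bears it (a point fixed in the world has none). Each returns a list of dicts, best first, with "conf" (0 to 1); they miss things now and then, are a little off and sometimes report something else, mostly with a low value. They report only what shows in the picture. A call takes as long as a camera call. They do not tell look-alikes from the thing itself.
- models.spot_in(query, camera): "position" ([column, row] in pixels, amid what is visible of it).
- models.tip_of(query, camera): "position" ([column, row] in pixels: a listed point, or the origin of a listed thing).
The state is a dict: "time_s": time; "joint_positions": joint angles; "qvel": joint speeds; "tau": joint torques, N m; "position": TCP position; "tcp_rot": TCP orientation; "force": force on the tool from outside, world axes, zero at the start; "moment": the same for the moment, N m; "opening": opening from 0.0 (shut) to 1.0 (fully open); "grasp_force": force on a finger pad.
Only numpy, scipy, OpenCV 4.12 (cv2) and the standard library are available. Lean on these libraries where they do the work, as an engineer would, in place of code of your own. Each camera call takes 0.05 s, during which the arm holds its last target. There are 200 camera calls.

TASK

Take the top puzzle board of the stack by its green frog knob and slide it flat off the stack, without lifting it, into the slot of the stand, until you feel it has pushed the red sprung bumper in as far as it goes; keep leaning on it there for about half a second with a steady push of about 8 N, never over 20. Leave the board there, holding the bumper in, and let go. The two boards beneath must stay where they are, and nothing else on the table may be disturbed.

Things in the scene. Friction and masses are not known exactly. Their poses are not given: they have to be found in the camera images.
- frog_knob (a point): Centre (half-way up) of the green frog knob fixed in the middle of the top board. The knob is a block 30 mm along its x, 26 mm along y, 34 mm tall, with two eye bumps 7 mm higher near its -x side. The board's top lies 17 mm, its underside 27 mm below this point. z up; y is the way to slide, up to 0.03 rad off the stand's y at the start.
- slot_line (a point): Point on the stand's centre line at the height of the slot floor, which is 2 mm below the underside of the stacked top board. x across, +y along the slot, z up. Floor from y = -25 mm on; side rails from y = -15 mm, 125 mm apart (flared before that); the board slides in along +y with its centre on x = 0.
- bumper (a joint): How far the red bumper across the slot (70 mm wide, under 15 mm high) is pushed in, m: 0 free, 0.006 at its hard stop. Weak spring (0.25 N): only the hard stop is felt, and the board's weight keeps it in. Its dark stop is clamped anew each time, place NOT measured: fully in, the knob's centre is at y = 41 to 91 mm from slot_line; find it by feel.
- mid_board: Blue board under the frog board, loose, 120 x 110 x 10 mm; origin at the centre of its underside, z up.
- low_board: Yellow board at the bottom of the stack, loose, 120 x 110 x 10 mm; origin at the centre of its underside, z up.
- frog_board: Top board of the stack, natural light wood, loose, 120 mm along x, 110 mm along y, 10 mm thick, about 0.14 kg, the knob rigidly fixed on it; origin at the centre of its underside, axes as frog_knob. Wood on wood it slides with under 3 N.
- stand: Fixed wooden stand on the table, 150 mm along x, 350 mm along y; origin on the table, 30 mm below point slot_line, same axes. The stack of three boards lies on its -y end, centre at y = -90 mm, nothing holding them. The slot is its +y end. More than 25 N of the board on slot, rails or bumper is too much.
- duck: Bystander: red wooden duck, 60 mm tall, 26 x 80 mm; origin under its centre.
- star: Bystander: yellow star, 64 mm across, 18 mm thick, lying; origin under its centre.
- fish: Bystander: blue fish, about 70 x 55 mm, 18 mm thick, lying; origin under its centre.
- bead_cup: Bystander: blue cup, 70 mm across, 70 mm tall; origin under its centre.
- stack_ring: Bystander: orange ring, 70 mm across, 18 mm thick, lying; origin under its centre.
- lip_start (a point): Point on the slot's centre line, level with the lips' top, where the lips begin, 10 mm along +y from slot_line, 22 mm above the slot floor; same axes. From here on lips overhang both edges of the board: underside 16 mm above the floor, 113 mm open between them for the knob, so the board can only be slid in.
Mind the look-alikes: they are no part of the job. What is shaped like the frog_board but blue or yellow is not meant.

How it is judged:
By the outcome, as a careful person would: the job done as asked, in the order asked, and still so for the second after the job is handed in, with the robot touching nothing.
It also fails if it takes over 51 s, if anything falls off the work surface, if the arm or the gripper's body presses on something with over 40 N, if the wrist force passes 120 N, or if a joint passes its speed limit or range.

## Working session

There is one attempt and no reset: what is moved stays moved. The work goes in short steps, Python scripts to look and compute and a shell command to move; the robot and the scene stay as the last step left them, time stands still between calls to the robot, and variables do not carry over. Pictures are saved under pics/ and viewed, at most 10 in all, crops included, and the job is handed in when it is done.

```bash
mkdir -p pics; cat > h.py <<'E'
import numpy as np, cv2
from rig import bot, cams, models
def w(cam,uv,depth,z=None,st=None):
    c=cams.calibration(cam); K=c["mtx"]; u,v=uv
    p=depth[max(0,int(v)-1):int(v)+2,max(0,int(u)-1):int(u)+2]; d=np.median(p[p>0]) if (p>0).any() else 0
    ray=np.linalg.inv(K)@[u,v,1]
    if cam=="wrist":
        T=np.array(c["tool_from_camera"]); R=np.array(st["tcp_rot"]); o=R@T[:3,3]+st["position"]; M=R@T[:3,:3]
    else:
        M=np.array(c["R"]).T; o=-M@np.array(c["t"])
    if z is None: return o+M@ray*d
    r=M@ray; return o+r*(z-o[2])/r[2]
E
python3 - <<'E'
from h import *
np.set_printoptions(precision=4,suppress=True)
s=bot.read_state(); print(s["time_s"],s["position"],s["opening"],s["force"])
for n in ["top","side"]:
    im,d=cams.capture(n); cv2.imwrite(f"pics/{n}0.png",im); np.save(f"{n}0.npy",d)
    for q in ["frog_knob","slot_line","lip_start","frog_board","stand","bumper"]:
        for r in models.tip_of(q,n)[:3]: print(n,q,np.round(r["position"],1),round(r["conf"],2),w(n,r["position"],d))
E
```

```text
0.0 [ 0.1557 -0.6046  0.2466] 0.9969851350564749 [ 0.2274 -0.8065 -0.3251]
top frog_knob [407.  246.2] 0.96 [ 0.3365 -0.3067  0.0442]
top frog_knob [351.3 188.8] 0.71 [ 0.5209 -0.1346  0.0735]
top slot_line [323.1 190. ] 0.84 [ 0.528  -0.0457  0.029 ]
top slot_line [323.9 190.1] 0.6 [ 0.5276 -0.0484  0.0289]
top lip_start [321.7 190. ] 0.95 [ 0.5284 -0.0412  0.0278]
top frog_board [402.6 249.1] 0.93 [ 0.3281 -0.2933  0.0381]
top frog_board [380.5 136.7] 0.84 [ 0.7085 -0.2445  0.0176]
top stand [322.5 191.9] 0.95 [ 0.522  -0.0436  0.0278]Traceback (most recent call last):
  File "<stdin>", line 7, in <module>
ValueError: it knows: bead_cup, duck, fish, frog_board, frog_knob, lip_start, low_board, mid_board, slot_line, stack_ring, stand, star
```

```bash
python3 - <<'E'
from h import *
np.set_printoptions(precision=4,suppress=True)
ims=[]
for n in ["top","side"]:
    im,d=cams.capture(n); cv2.imwrite(f"pics/{n}0.png",im); np.save(f"{n}0.npy",d); ims.append(im)
    for q in ["frog_knob","slot_line","lip_start","frog_board","mid_board","stand"]:
        if n=="top" and q!="mid_board": continue
        for r in models.tip_of(q,n)[:3]: print(n,q,np.round(r["position"],1),round(r["conf"],2),w(n,r["position"],d))
cv2.imwrite("pics/both.png",cv2.resize(np.vstack(ims),(480,600)))
cv2.imwrite("pics/topcrop.png",cv2.resize(ims[0][100:300,260:460],(600,600),interpolation=cv2.INTER_CUBIC))
E
```

```text
side frog_knob [416.4 263.9] 0.95 [ 0.7124 -0.2679  0.0424]
side frog_knob [329.9 228.7] 0.73 [ 0.5189 -0.1543  0.0641]
side frog_knob [247. 282.] 0.64 [ 0.335  -0.3175  0.0343]
side slot_line [330.  219.9] 0.7 [ 0.5196 -0.1328  0.0758]
side lip_start [330.1 211.2] 0.88 [ 0.5231 -0.0158  0.0295]
side frog_board [413.9 279. ] 0.91 [ 0.7078 -0.2798  0.0087]
side frog_board [246.9 291.3] 0.86 [ 0.3333 -0.3193  0.0098]
side frog_board [334.2 237.8] 0.85 [ 0.5297 -0.1565  0.0388]
side mid_board [334.9 239.4] 0.43 [ 0.5311 -0.1651  0.04  ]
side stand [330.3 227.2] 0.67 [ 0.5199 -0.1537  0.0681]
```

View pics/topcrop.png

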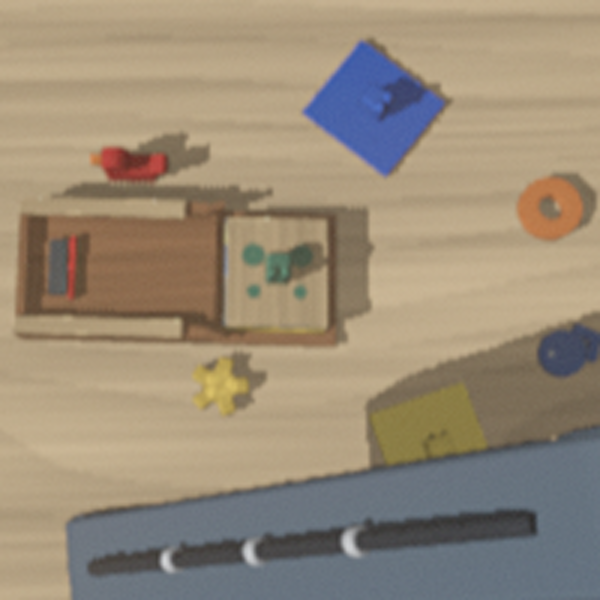

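View pics/side0.png

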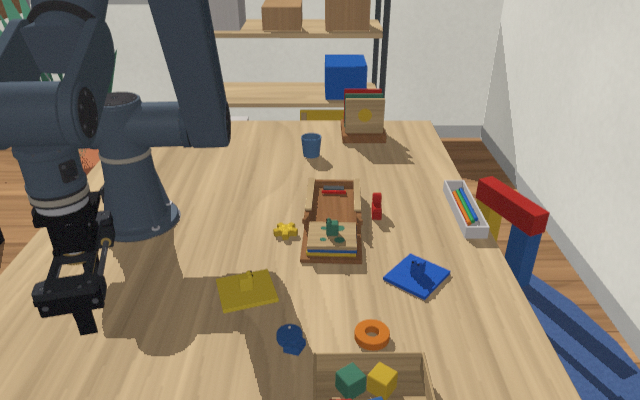

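The top view shows three frog-shaped candidates. The natural-wood one with the green knob, on the stand at top px (352,189), fits. The blue one at (380,135) and the yellow one at (403,245) lie on the table and are look-alikes. The enlarged crop confirms this. The slot runs to the image left (+y), with the red bumper at about px (284,189).

```bash
python3 - <<'E'
from h import *
np.set_printoptions(precision=4,suppress=True)
s=bot.read_state(); print(np.array(s["tcp_rot"]),cams.calibration("wrist")); d=np.load("top0.npy")
for u,v in [(352,189),(340,189),(284,189),(281,189),(270,189),(267,168),(320,168),(266,210),(320,210),(300,189)]: print(u,v,w("top",(u,v),d))
E
```

```text
[[ 0.9685  0.2492 -0.    ]
 [ 0.2492 -0.9685 -0.    ]
 [-0.      0.     -1.    ]] {'mtx': array([[329.9295,   0.    , 313.7852],
       [  0.    , 329.9295, 196.9655],
       [  0.    ,   0.    ,   1.    ]]), 'tool_from_camera': array([[ 0.0025, -0.9573, -0.289 ,  0.0795],
       [ 1.    ,  0.0025,  0.0003, -0.0003],
       [ 0.0004, -0.289 ,  0.9573, -0.1373],
       [ 0.    ,  0.    ,  0.    ,  1.    ]])}
352 189 [ 0.52   -0.1368  0.0744]
340 189 [ 0.5274 -0.1005  0.0421]
284 189 [0.5327 0.0818 0.0381]
281 189 [0.5323 0.0914 0.0414]
270 189 [0.5354 0.1281 0.03  ]
267 168 [0.602  0.1358 0.048 ]
320 168 [ 0.5967 -0.0372  0.0523]
266 210 [0.4627 0.1396 0.0517]
320 210 [ 0.4593 -0.0335  0.0461]
300 189 [0.534  0.03   0.0252]
```

```bash
python3 -m handwheel '[[0.022,0.034,0,0,0,-0.01],[0.044,0.068,0,0,0,-0.03],[0.066,0.102,0,0,0,-0.05],[0.088,0.136,0,0,0,-0.07],[0.110,0.170,0,0,0,-0.09],[0.132,0.204,0,0,0,-0.11],[0.154,0.238,0,0,0,-0.13],[0.176,0.272,0,0,0,-0.138]]' 0.1
python3 -m handwheel '[[0.022,0.034,0,0,0,0],[0.044,0.068,0,0,0,0],[0.066,0.102,0,0,0,0],[0.088,0.136,0,0,0,0],[0.110,0.170,0,0,0,0],[0.132,0.204,0,0,0,0],[0.154,0.238,0,0,0,0],[0.174,0.270,0,0,0,0]]'
python3 - <<'E'
from h import *
np.set_printoptions(precision=4,suppress=True)
s=bot.read_state(); im,d=cams.capture("wrist"); cv2.imwrite("pics/w1.png",im); np.save("w1.npy",d)
print(s["time_s"],s["position"],s["force"],np.array(s["tcp_rot"])[:,1])
for q in ["frog_knob","slot_line","lip_start","frog_board"]:
    for r in models.tip_of(q,"wrist")[:2]: print(q,np.round(r["position"],1),round(r["conf"],2),w("wrist",r["position"],d,st=s))
E
```

```text
time_s: 1.42
position: [0.3325, -0.3317, 0.2478]
tcp_rot: [[1.0, -0.026, 0.001], [-0.026, -1.0, -0.001], [0.001, 0.001, -1.0]]
force: [0.3, 0.6, -0.1]
opening: 0.565
grasp_force: 0.0
time_s: 2.08
position: [0.5069, -0.0612, 0.2479]
tcp_rot: [[1.0, -0.024, 0.001], [-0.024, -1.0, -0.0], [0.001, 0.0, -1.0]]
force: [0.4, -0.3, 0.6]
opening: 0.551
grasp_force: 0.0
2.0833 [ 0.5069 -0.0612  0.2479] [ 0.3651 -0.3012  0.5969] [-0.0237 -0.9997  0.0002]
frog_knob [389.3 158.2] 0.94 [ 0.5299 -0.1328  0.0762]
frog_knob [301.3 151.7] 0.58 [ 0.5307 -0.048   0.0304]
slot_line [299.5 152.4] 0.71 [ 0.53   -0.046   0.0308]
lip_start [287.9 157. ] 0.89 [ 0.5253 -0.0333  0.0308]
lip_start [323.4 248. ] 0.58 [ 0.4104 -0.0706  0.018 ]
frog_board [382.5 155. ] 0.73 [ 0.5329 -0.1265  0.075 ]
frog_board [238.4  36.7] 0.59 [0.6446 0.0096 0.0324]
```

View pics/w1.png

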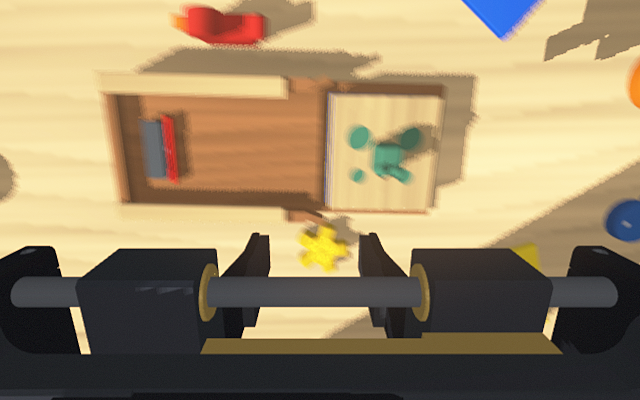

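The wrist view, slightly blurred, shows the knob at (389,158), the board at x 327–440, the red bumper at (170,147) and its dark stop at (152,147). Next I measure from the point cloud with the arm settled.

```bash
cat > meas.py <<'E'
from h import *
np.set_printoptions(precision=4,suppress=True)
s=bot.read_state(); im,d=cams.capture("wrist")
cv2.imwrite("pics/w2.png",im)
print(s["time_s"],s["position"])
c=cams.calibration("wrist"); T=c["tool_from_camera"]; R=np.array(s["tcp_rot"])
vv,uu=np.mgrid[0:400,0:640]
C=(np.linalg.inv(c["mtx"])@np.stack([uu.ravel(),vv.ravel(),np.ones(uu.size)]))*d.ravel()
P=(R@(T[:3,:3]@C+T[:3,3:])+np.array(s["position"])[:,None]).T.reshape(400,640,3)
h=cv2.cvtColor(im,cv2.COLOR_BGR2HSV).astype(int); H,S,V=h[...,0],h[...,1],h[...,2]
X,Y,Z=P[...,0],P[...,1],P[...,2]
reg=(X>.43)&(X<.63)&(Y>-.24)&(Y<.2)&(vv<230)
def rect(n,m):
    m=m&reg; p=P[m]
    if len(p)<8: print(n,len(p)); return
    lo,hi=np.percentile(p,[2,98],axis=0); r=cv2.minAreaRect((p[:,:2]*1000).astype(np.float32))
    print(n,len(p),"med z",np.median(p[:,2]),"x",lo[0],hi[0],"y",lo[1],hi[1],"rect",np.round(r[0],1),np.round(r[1],1),round(r[2],2))
rect("knobtop",(Z>.070)&(Z<.0795)); rect("eyes",Z>.080)
rect("board",(Z>.037)&(Z<.047)&(S<110)&(V>150)&(Y<-.06))
rail=(Z>.047)&(Z<.057)
rect("railA",rail&(X>.57)&(Y>-.05)); rect("railB",rail&(X<.50)&(Y>-.05))
red=((H<6)|(H>174))&(S>150)&(Y>0)&(abs(X-.53)<.06); rect("red",red)
rect("dark",(V<140)&(S<90)&(Y>0.03)&(abs(X-.53)<.06))
E
python3 meas.py
```

```text
2.3333 [ 0.5055 -0.0632  0.2475]
knobtop 660 med z 0.07574527143920949 x 0.5120165521299382 0.5399089447741621 y -0.14853899506534549 -0.12400922333893706 rect [ 525.  -136.7] [25.9 30.3] 87.52
eyes 797 med z 0.38478822599128715 x 0.5115161322259845 0.5849603485379136 y -0.14576423265242996 -0.06467719108157285 rect [ 543.3 -101.6] [109.6  19.3] 51.57
board 9627 med z 0.042065682025389295 x 0.4679276543171868 0.5823067245170035 y -0.18939558081935703 -0.08351765451861702 rect [ 533.3 -129.2] [125.7 135.7] 87.62
railA 3892 med z 0.052024381516538806 x 0.5876278628780087 0.6101582703165361 y -0.03594934053876951 0.13814174774404805 rect [589.5  46.1] [191.4  41.8] 88.98
railB 2959 med z 0.0520352855006449 x 0.45719001494659134 0.48047769495134685 y -0.029895441869224833 0.14382946915104897 rect [471.7  48.7] [197.7  36.4] 84.14
red 539 med z 0.04049933395348582 x 0.5018054662278172 0.567739175046987 y 0.08103362007596142 0.08858146825457773 rect [534.1  85.2] [ 6.7 69.6] 86.54
dark 1294 med z 0.04393334685669241 x 0.5072772217566479 0.5644599188142193 y 0.08950227122558868 0.11017374822568989 rect [534.9 102.4] [28.3 61.2] 88.38
```

View pics/w2.png

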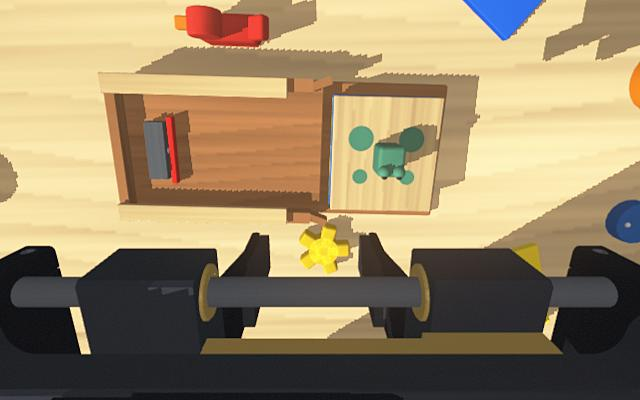

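```bash
cat >> meas.py <<'E'
print('---')
def edge(n,m,sel,ax,lo,hi,q):
    m=m&reg; p=P[m]; o=1-ax; b=np.arange(lo,hi,.006); a=[]
    for t in b:
        k=p[(p[:,o]>=t)&(p[:,o]<t+.006)][:,ax]
        if len(k)>4: a.append((t+.003,np.percentile(k,q)))
    a=np.array(a); f=np.polyfit(a[:,0],a[:,1],1)
    g=abs(np.polyval(f,a[:,0])-a[:,1])<.002; f=np.polyfit(a[g,0],a[g,1],1)
    print(n,"slope",round(f[0],4),"at0",round(f[1],4),g.sum(),len(a)); return f
lip=(abs(Z-.052)<.003)
fa=edge("lipA in",lip&(X>.57),0,0,-.02,.13,1); fb=edge("lipB in",lip&(X<.50),0,0,-.02,.13,99)
print("mid",(fa+fb)/2,"gap",np.polyval(fa-fb,.05))
bt=(abs(Z-.042)<.002)&(Y<-.07)&(X>.46)&(X<.60)&(S<120)
edge("brd +x",bt,0,0,-.18,-.09,99);edge("brd -x",bt,0,0,-.18,-.09,1)
edge("brd +y",bt,0,1,.475,.575,99);edge("brd -y",bt,0,1,.475,.575,1)
edge("red front",red,0,1,.503,.567,3);edge("red back",red,0,1,.503,.567,97)
E
python3 meas.py | sed -n '/---/,$p'
```

```text
---
lipA in slope 0.0485 at0 0.5877 25 25
lipB in slope 0.0485 at0 0.4744 25 25
mid [0.0485 0.531 ] gap 0.1132538359778138
brd +x slope 0.0359 at0 0.5888 15 15
brd -x slope 0.0433 at0 0.4729 15 15
brd +y slope -0.0431 at0 -0.0603 17 17
brd -y slope -0.0428 at0 -0.1679 17 17
red front slope -0.0481 at0 0.1081 11 11
red back slope -0.0458 at0 0.1123 11 11
```

Everything agrees:
- The gap between the lips measures 113 mm.
- The stand is yawed −0.0485 rad and the board −0.043 rad.
- The knob is at (0.525, −0.137, 0.059).
- The hard stop should be at about knob y = 0.033.

Now I move above the knob and descend.

```bash
python3 -m handwheel '[[0.007,-0.025,0,0,0,-0.004],[0.014,-0.050,0,0,0,-0.0095],[0.0197,-0.0735,-0.01,0,0,-0.0095],[0.0197,-0.0735,-0.03,0,0,-0.0095],[0.0197,-0.0735,-0.055,0,0,-0.0095],[0.0197,-0.0735,-0.08,0,0,-0.0095],[0.0197,-0.0735,-0.10,0,0,-0.0095],[0.0197,-0.0735,-0.11,0,0,-0.0095]]'
python3 -m handwheel '[[0,0,-0.01,0,0,0],[0,0,-0.01,0,0,0],[0,0,-0.01,0,0,0],[0,0,-0.01,0,0,0],[0,0,-0.01,0,0,0],[0,0,-0.01,0,0,0],[0,0,-0.01,0,0,0],[0,0,-0.01,0,0,0]]'
```

```text
time_s: 3.1
position: [0.5232, -0.1379, 0.1352]
tcp_rot: [[0.999, -0.046, -0.004], [-0.046, -0.999, 0.002], [-0.004, -0.002, -1.0]]
force: [-1.2, 0.2, 0.2]
opening: 0.551
grasp_force: 0.0
time_s: 3.77
position: [0.5257, -0.1367, 0.1281]
tcp_rot: [[0.999, -0.043, 0.001], [-0.043, -0.999, -0.0], [0.001, 0.0, -1.0]]
force: [-0.2, 0.5, -0.2]
opening: 0.553
grasp_force: 0.0
```

```bash
python3 meas.py | grep -E "^[0-9]|knobtop|brd"; python3 -c "
from h import *
s=bot.read_state(); print(s['position'],np.array(s['tcp_rot'])[:,1],s['force'])"
```

```text
3.7667 [ 0.5257 -0.1367  0.1281]
knobtop 913 med z 0.0755722705080038 x 0.527145616131544 0.5399236801382988 y -0.14954810941652177 -0.12528810255195705 rect [ 533.4 -137.3] [25.7 13.9] 87.69
[ 0.52560783 -0.13673389  0.12791908] [-4.29142204e-02 -9.99078716e-01  2.99813448e-04] [-0.09780571 -0.07111328  0.13602421]Traceback (most recent call last):
  File "meas.py", line 34, in <module>
    fa=edge("lipA in",lip&(X>.57),0,0,-.02,.13,1); fb=edge("lipB in",lip&(X<.50),0,0,-.02,.13,99)
                                                      ~~~~^^^^^^^^^^^^^^^^^^^^^^^^^^^^^^^^^^^^^^^
  File "meas.py", line 30, in edge
    a=np.array(a); f=np.polyfit(a[:,0],a[:,1],1)
                                ~^^^^^
IndexError: too many indices for array: array is 1-dimensional, but 2 were indexed
```

View pics/w2.png

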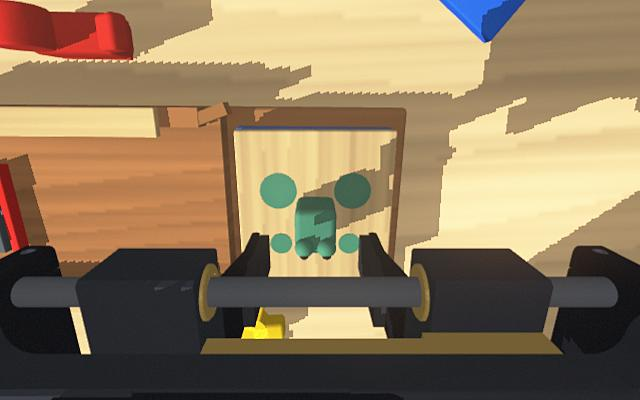

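The knob at (316,228) sits centred between the fingers at 269 and 360. I descend and close.

```bash
python3 -m handwheel '[[-0.0003,-0.0004,-0.01,0,0,0],[-0.0003,-0.0004,-0.022,0,0,0],[-0.0003,-0.0004,-0.034,0,0,0],[-0.0003,-0.0004,-0.044,0,0,0],[-0.0003,-0.0004,-0.052,0,0,0],[-0.0003,-0.0004,-0.056,0,0,0],[-0.0003,-0.0004,-0.056,0,0,0],[-0.0003,-0.0004,-0.056,0,0,0]]'
python3 -m handwheel '[[0,0,0,0,0,0],[0,0,0,0,0,0],[0,0,0,0,0,0],[0,0,0,0,0,0],[0,0,0,0,0,0],[0,0,0,0,0,0],[0,0,0,0,0,0],[0,0,0,0,0,0]]' -0.6
```

```text
time_s: 4.48
position: [0.5251, -0.1372, 0.0713]
tcp_rot: [[0.999, -0.043, -0.0], [-0.043, -0.999, 0.0], [-0.0, -0.0, -1.0]]
force: [0.0, -0.4, 0.1]
opening: 0.553
grasp_force: 0.0
time_s: 5.15
position: [0.5254, -0.1373, 0.072]
tcp_rot: [[0.999, -0.043, 0.001], [-0.043, -0.999, -0.0], [0.001, 0.0, -1.0]]
force: [-0.7, 0.4, 2.8]
opening: 0.297
grasp_force: 30.0
```

```bash
python3 -m handwheel '[[0,0.003,0,0,0,-0.001],[0,0.008,0,0,0,-0.0028],[0,0.014,0,0,0,-0.0028],[0.0002,0.020,0,0,0,-0.0028],[0.0004,0.026,0,0,0,-0.0028],[0.0006,0.032,0,0,0,-0.0028],[0.0008,0.037,0,0,0,-0.0028],[0.0009,0.040,0,0,0,-0.0028]]'
```

```text
time_s: 5.82
position: [0.5266, -0.0966, 0.0719]
tcp_rot: [[0.999, -0.047, 0.001], [-0.047, -0.999, -0.001], [0.001, 0.001, -1.0]]
force: [0.6, -4.4, 5.5]
opening: 0.294
grasp_force: 30.0
```

```bash
python3 -m handwheel '[[0.0001,0.002,0.0002,0,0,-0.0005],[0.0003,0.005,0.0004,0,0,-0.0005],[0.0004,0.009,0.0004,0,0,-0.0005],[0.0006,0.013,0.0004,0,0,-0.0005],[0.0008,0.017,0.0004,0,0,-0.0005],[0.0010,0.021,0.0004,0,0,-0.0005],[0.0011,0.024,0.0004,0,0,-0.0005],[0.0011,0.024,0.0004,0,0,-0.0005]]'
python3 - <<'E'
from h import *
im,d=cams.capture("side"); cv2.imwrite("pics/s3.png",cv2.resize(im[180:280,270:400],(780,600),interpolation=cv2.INTER_CUBIC))
E
```

```text
time_s: 6.48
position: [0.5271, -0.0722, 0.0719]
tcp_rot: [[0.999, -0.05, -0.0], [-0.05, -0.999, 0.001], [-0.0, -0.001, -1.0]]
force: [0.2, 0.5, 3.6]
opening: 0.302
grasp_force: 30.0
```

View pics/s3.png

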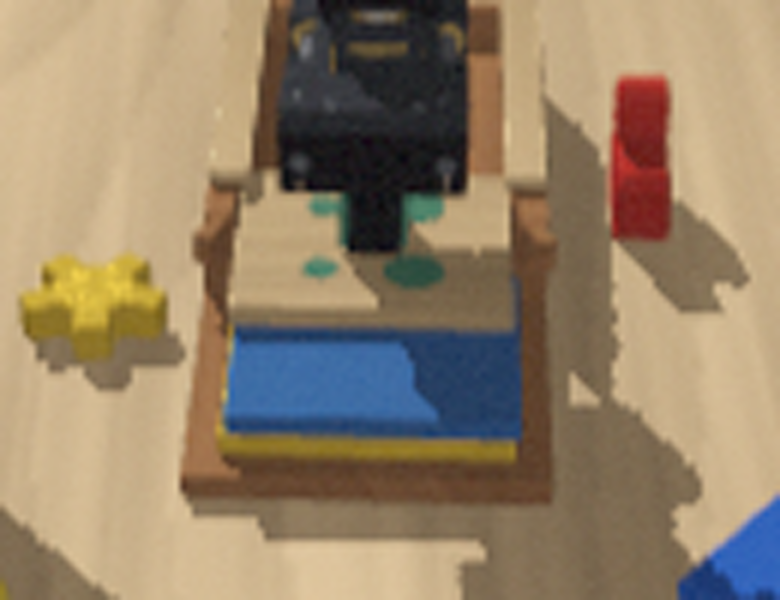

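Blue stays squarely on yellow while the frog board enters the rails, centred between them. I keep sliding.

```bash
python3 -m handwheel '[[0.0002,0.003,0.0002,0,0,0],[0.0005,0.009,0.0003,0,0,0],[0.0009,0.016,0.0003,0,0,0],[0.0013,0.023,0.0003,0,0,0],[0.0017,0.030,0.0003,0,0,0],[0.0021,0.037,0.0003,0,0,0],[0.0025,0.044,0.0003,0,0,0],[0.0027,0.050,0.0003,0,0,0]]'
```

```text
time_s: 7.2
position: [0.5293, -0.0219, 0.072]
tcp_rot: [[0.999, -0.049, -0.001], [-0.049, -0.999, 0.001], [-0.001, -0.001, -1.0]]
force: [0.2, 0.2, -1.2]
opening: 0.297
grasp_force: 30.0
```

```bash
python3 -m handwheel '[[0.0003,0.004,0,0,0,0],[0.0007,0.009,0,0,0,0],[0.0010,0.014,-0.0004,0,0,0],[0.0014,0.019,-0.0010,0,0,0],[0.0017,0.024,-0.0016,0,0,0],[0.0020,0.028,-0.0018,0,0,0],[0.0022,0.032,-0.0018,0,0,0],[0.0022,0.032,-0.0018,0,0,0]]'
```

```text
time_s: 7.87
position: [0.5319, 0.0096, 0.0704]
tcp_rot: [[0.999, -0.049, -0.0], [-0.049, -0.999, 0.0], [-0.0, -0.0, -1.0]]
force: [-0.5, 0.6, -1.5]
opening: 0.295
grasp_force: 30.0
```

```bash
python3 -m handwheel '[[0.0000,0.003,-0.0003,0,0,0],[0.0001,0.006,-0.0004,0,0,0],[0.0002,0.009,-0.0004,0,0,0],[0.0003,0.012,-0.0004,0,0,0],[0.0004,0.014,-0.0004,0,0,0],[0.0005,0.016,-0.0004,0,0,0],[0.0005,0.017,-0.0004,0,0,0],[0.0005,0.017,-0.0004,0,0,0]]'
```

```text
time_s: 8.53
position: [0.5325, 0.0261, 0.0701]
tcp_rot: [[0.999, -0.049, 0.0], [-0.049, -0.999, 0.0], [0.0, -0.0, -1.0]]
force: [-0.6, 0.3, -1.2]
opening: 0.294
grasp_force: 30.0
```

```bash
python3 -m handwheel '[[0,0.0005,-0.0002,0,0,0],[0,0.001,-0.0003,0,0,0],[0,0.0015,-0.0004,0,0,0],[0,0.002,-0.0004,0,0,0],[0,0.0025,-0.0004,0,0,0],[0,0.003,-0.0004,0,0,0],[0,0.003,-0.0004,0,0,0],[0,0.003,-0.0004,0,0,0]]'|grep -E "pos|force"
python3 -m handwheel '[[0,0.0002,0,0,0,0],[0,0.0004,0,0,0,0],[0,0.0006,0,0,0,0],[0,0.0008,0,0,0,0],[0,0.001,0,0,0,0],[0,0.001,0,0,0,0],[0,0.001,0,0,0,0],[0,0.001,0,0,0,0]]'|grep -E "pos|force"
```

```text
position: [0.533, 0.0286, 0.0699]
force: [0.1, -2.3, 3.5]
grasp_force: 30.0
position: [0.533, 0.0296, 0.0699]
force: [-0.4, -4.3, 5.0]
grasp_force: 30.0
```

```bash
python3 -m handwheel '[[0,0.0002,0.0002,0,0,0],[0,0.0004,0.0002,0,0,0],[0,0.0006,0.0002,0,0,0],[0,0.0008,0.0002,0,0,0],[0,0.001,0.0002,0,0,0],[0,0.001,0.0002,0,0,0],[0,0.001,0.0002,0,0,0],[0,0.001,0.0002,0,0,0]]'|grep -E "pos|force"
```

```text
position: [0.5328, 0.0308, 0.0699]
force: [0.3, -3.2, 4.6]
grasp_force: 30.0
```

```bash
python3 -m handwheel '[[0,0.0002,0.0002,0,0,0],[0,0.0004,0.0002,0,0,0],[0,0.0006,0.0002,0,0,0],[0,0.0008,0.0002,0,0,0],[0,0.001,0.0002,0,0,0],[0,0.001,0.0002,0,0,0],[0,0.001,0.0002,0,0,0],[0,0.001,0.0002,0,0,0]]'|grep -E "pos|force"
```

```text
position: [0.5324, 0.032, 0.07]
force: [0.9, -1.6, 2.5]
grasp_force: 30.0
```

```bash
python3 -m handwheel '[[0,0.0002,0.0001,0,0,0],[0,0.0004,0.0001,0,0,0],[0,0.0006,0.0001,0,0,0],[0,0.0008,0.0001,0,0,0],[0,0.0008,0.0001,0,0,0],[0,0.0008,0.0001,0,0,0],[0,0.0008,0.0001,0,0,0],[0,0.0008,0.0001,0,0,0]]'|grep -E "pos|force"
```

```text
position: [0.5321, 0.0328, 0.07]
force: [-0.7, -1.1, -0.7]
grasp_force: 30.0
```

```bash
python3 -m handwheel '[[0,0.0002,0.0001,0,0,0],[0,0.0004,0.0001,0,0,0],[0,0.0006,0.0001,0,0,0],[0,0.0008,0.0001,0,0,0],[0,0.0008,0.0001,0,0,0],[0,0.0008,0.0001,0,0,0],[0,0.0008,0.0001,0,0,0],[0,0.0008,0.0001,0,0,0]]'|grep -E "pos|force"
```

```text
position: [0.5322, 0.0333, 0.0701]
force: [-0.9, -3.5, -2.0]
grasp_force: 30.0
```

```bash
python3 -m handwheel '[[0,0.0001,0,0,0,0],[0,0.0002,0,0,0,0],[0,0.0003,0,0,0,0],[0,0.0003,0,0,0,0],[0,0.0003,0,0,0,0],[0,0.0003,0,0,0,0],[0,0.0003,0,0,0,0],[0,0.0003,0,0,0,0]]'|grep -E "pos|force"
```

```text
position: [0.5322, 0.0333, 0.0702]
force: [-1.5, -5.4, -2.2]
grasp_force: 30.0
```

The hard stop is felt at y = 0.0333, as predicted. I bring the push up to about 8 N and hold it.

```bash
python3 -m handwheel '[[0,0.0002,-0.0001,0,0,0],[0,0.0004,-0.0002,0,0,0],[0,0.0004,-0.0002,0,0,0],[0,0.0004,-0.0002,0,0,0],[0,0.0004,-0.0002,0,0,0],[0,0.0004,-0.0002,0,0,0],[0,0.0004,-0.0002,0,0,0],[0,0.0004,-0.0002,0,0,0]]'|grep -E "pos|force"
```

```text
position: [0.5323, 0.0334, 0.0702]
force: [-2.1, -7.4, -0.0]
grasp_force: 30.0
```

```bash
python3 -m handwheel '[[0,0.0001,0,0,0,0],[0,0.0001,0,0,0,0],[0,0.0001,0,0,0,0],[0,0.0001,0,0,0,0],[0,0.0001,0,0,0,0],[0,0.0001,0,0,0,0],[0,0.0001,0,0,0,0],[0,0.0001,0,0,0,0]]'|grep -E "pos|force"
python3 -m handwheel '[[0,0,0,0,0,0],[0,0,0,0,0,0],[0,0,0,0,0,0],[0,0,0,0,0,0],[0,0,0,0,0,0],[0,0,0,0,0,0],[0,0,0,0,0,0],[0,0,0,0,0,0]]'|grep -E "pos|force"
```

```text
position: [0.5323, 0.0333, 0.0702]
force: [-2.1, -7.2, -0.5]
grasp_force: 30.0
position: [0.5323, 0.0334, 0.0701]
force: [-0.9, -6.7, -0.9]
grasp_force: 30.0
```

```bash
python3 -m handwheel '[[0,0.0002,0,0,0,0],[0,0.0002,0,0,0,0],[0,0.0002,0,0,0,0],[0,0.0002,0,0,0,0],[0,0.0002,0,0,0,0],[0,0.0002,0,0,0,0],[0,0.0002,0,0,0,0],[0,0.0002,0,0,0,0]]'|grep -E "pos|force"
python3 -m handwheel '[[0,0,0,0,0,0],[0,0,0,0,0,0],[0,0,0,0,0,0],[0,0,0,0,0,0],[0,0,0,0,0,0],[0,0,0,0,0,0],[0,0,0,0,0,0],[0,0,0,0,0,0]]'|grep -E "pos|force|time"
```

```text
position: [0.5323, 0.0334, 0.0702]
force: [-1.6, -7.0, 0.4]
grasp_force: 30.0
time_s: 16.53
position: [0.5323, 0.0334, 0.0702]
force: [-2.1, -7.3, -0.7]
grasp_force: 30.0
```

```bash
python3 -m handwheel '[[0,0.0003,0,0,0,0],[0,0.0003,0,0,0,0],[0,0.0003,0,0,0,0],[0,0.0003,0,0,0,0],[0,0.0003,0,0,0,0],[0,0.0003,0,0,0,0],[0,0.0003,0,0,0,0],[0,0.0003,0,0,0,0]]'|grep -E "pos|force"
python3 -m handwheel '[[0,0,0,0,0,0],[0,0,0,0,0,0],[0,0,0,0,0,0],[0,0,0,0,0,0],[0,0,0,0,0,0],[0,0,0,0,0,0],[0,0,0,0,0,0],[0,0,0,0,0,0]]'|grep -E "pos|force|time"
```

```text
position: [0.5323, 0.0334, 0.0702]
force: [-2.4, -8.3, 0.7]
grasp_force: 30.0
time_s: 17.87
position: [0.5323, 0.0334, 0.0702]
force: [-1.6, -8.3, 0.0]
grasp_force: 30.0
```

I held about 8.3 N steadily for over half a second. Now I ease the push, open and retreat straight up.

```bash
python3 -m handwheel '[[0,-0.0003,0,0,0,0],[0,-0.0006,0,0,0,0],[0,-0.0006,0,0,0,0],[0,-0.0006,0,0,0,0],[0,-0.0006,0,0,0,0],[0,-0.0006,0,0,0,0],[0,-0.0006,0,0,0,0],[0,-0.0006,0,0,0,0]]'|grep -E "pos|force"
python3 -m handwheel '[[0,0,0,0,0,0],[0,0,0,0,0,0],[0,0,0,0,0,0],[0,0,0,0,0,0],[0,0,0,0,0,0],[0,0,0,0,0,0],[0,0,0,0,0,0],[0,0,0,0,0,0]]' 0.1 |grep -E "pos|force|open"
```

```text
position: [0.5323, 0.0333, 0.0702]
force: [-2.1, -7.3, -0.7]
grasp_force: 30.0
position: [0.5326, 0.0343, 0.07]
force: [-0.8, 0.4, 0.6]
opening: 0.544
grasp_force: 0.0
```

```bash
python3 -m handwheel '[[0,0,0.004,0,0,0],[0,0,0.012,0,0,0],[0,0,0.022,0,0,0],[0,0,0.034,0,0,0],[0,0,0.048,0,0,0],[0,0,0.064,0,0,0],[0,0,0.082,0,0,0],[0,0,0.10,0,0,0]]'|grep -E "pos|force"
python3 -m handwheel '[[0,-0.01,0.02,0,0,0],[0,-0.03,0.04,0,0,0],[0,-0.05,0.06,0,0,0],[0,-0.07,0.075,0,0,0],[0,-0.075,0.078,0,0,0],[0,-0.075,0.078,0,0,0],[0,-0.075,0.078,0,0,0],[0,-0.075,0.078,0,0,0]]'|grep -E "pos|force"
python3 meas.py | grep -E "^[0-9]|knobtop|red|dark|mid"
```

```text
position: [0.5325, 0.0341, 0.1719]
force: [0.3, -0.1, 0.7]
grasp_force: 0.0
position: [0.5315, -0.0398, 0.2472]
force: [-0.3, 0.8, -0.1]
grasp_force: 0.0
20.5333 [ 0.5315 -0.0398  0.2472]
knobtop 690 med z 0.07405652494403606 x 0.5179340603070703 0.5462632794932312 y 0.021093694640471797 0.045478263980413824 rect [531.5  33.5] [26.3 30.3] 87.48
red 184 med z 0.04079366857971446 x 0.5013583399194783 0.5692084052448924 y 0.08704408808734747 0.09387453256633331 rect [535.4  91. ] [ 6.3 69.4] 86.34
dark 1267 med z 0.04423794192423919 x 0.5071762905485613 0.5646140788118383 y 0.03252985419650641 0.11025668542965357 rect [534.9  73.4] [87.5 60. ] 88.11
mid [0.0485 0.5313] gap 0.11331866960696477Traceback (most recent call last):
  File "meas.py", line 37, in <module>
    edge("brd +x",bt,0,0,-.18,-.09,99);edge("brd -x",bt,0,0,-.18,-.09,1)
    ~~~~^^^^^^^^^^^^^^^^^^^^^^^^^^^^^^
  File "meas.py", line 30, in edge
    a=np.array(a); f=np.polyfit(a[:,0],a[:,1],1)
                                ~^^^^^
IndexError: too many indices for array: array is 1-dimensional, but 2 were indexed
```

View pics/w2.png

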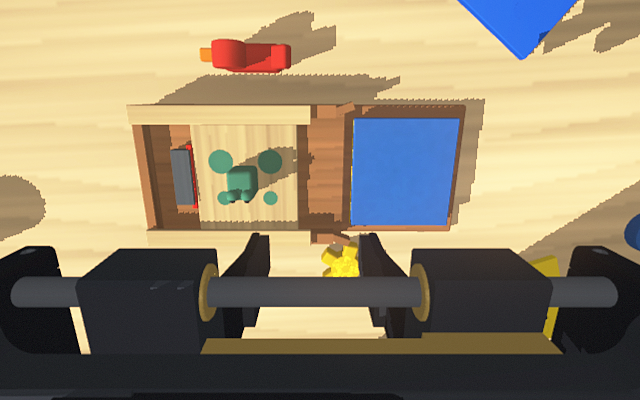

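The board (190–300, 120–230) sits flat in the slot. The red bumper at (190,178) is pushed in about 6 mm against its stop, and the blue board is still on its stack at (407,172). The duck and star are where they were. I'm handing in.

```bash
python3 -c "
from rig import bot
print(bot.hand_in())"
```

```text
the job is handed in; nothing more can be done
None
```

The frog board is in the slot, holding the bumper fully in after a steady push of about 8 N; I let go, the boards beneath looked unmoved in the pictures, and the job is handed in at about 20.5 s.

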